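Seat the pipe shoe on the weld jig and lay the level on it

TASK

Gently lower the aluminium pipe shoe over the blue weld jig so that both locating pins come up through its two holes and its plate rests flush on the jig, and let go of it. Then balance the yellow spirit level, upright and lengthwise, on the crest of the seated pipe at the middle of its length, so that it stays there by itself. Leave the other things on the bench where they are.

Things in the scene. Friction and masses are not known exactly. Their poses are not given: they have to be found in the camera images.
- jig: blue steel jig block, 210 (x) x 120 (y) x 20 (z) mm, fixed to the bench; its place and yaw vary. Origin: centre of its underside; z up, x along the line through its two pins
- jig_seat (a point): centre of the jig's flat top, 20 mm above the bench, midway between the pins; axes as the jig
- jig_pin0 (a point): tip of the brass pin at x = -70 mm of the jig. Pins are 14 mm in diameter and stand 24 mm over the jig's top; the uppermost 8 mm taper to 7 mm in diameter
- jig_pin1 (a point): tip of the like pin at x = +70 mm of the jig
- shoe: loose aluminium pipe shoe, about 0.6 kg: plate 180 (x) x 100 (y) x 8 mm with two 17 mm through holes at x = -70 and +70 mm, y = 0; above it on a 10 mm web a pipe, 60 mm outer diameter, 100 mm long along x, its axis 50 mm over the plate's underside. Lift it by the pipe, gripped across its diameter at mid-length (mass centre). Either end fits either pin. Origin: centre of the underside
- shoe_crest (a point): point on the top line of the shoe's pipe at the middle of its length, 80 mm above the shoe's origin; axes as the shoe
- shoe_hole0 (a point): mouth (upper side) of the hole at x = -70 mm of the shoe
- shoe_hole1 (a point): mouth of the hole at x = +70 mm of the shoe
- level: loose spirit level, a straight bar 150 (x) x 24 (y) x 28 (z) mm, about 0.25 kg: flat 8 mm steel sole below, yellow body above with a green vial, black ends. It stands on its sole on the bench; its ends are alike. Mass centre at mid-length, 8 mm above the sole: it balances on the pipe if set within about 3 mm of the crest line. Origin: centre of its underside
- paste: bystander, to be left alone: closed jar of paste with a red cap, 64 mm wide, 75 mm tall
- offcut: bystander, to be left alone: upright steel pipe offcut, 60 mm wide, 70 mm tall
- flange: bystander, to be left alone: flat steel ring flange, 100 mm wide, 16 mm tall
- hammer: bystander, to be left alone: hammer lying along its x axis
- brush: bystander, to be left alone: brush lying along its x axis
- wedge: bystander, to be left alone: steel block 70 x 35 x 30 mm
- gauge: bystander, to be left alone: flat red plate 100 x 60 x 12 mm
Things that resemble listed ones, but are neither listed nor needed, are in the scene too. Of the things that look like the shoe, take the one that is farthest from the robot's base at the start.

How it is judged:
On the way, in this order (a step that is already met when the one before it is completed fails the run):
1. the shoe sits flush on the jig with both pins through its holes, and the gripper has let go of it (horizontal distance between shoe and jig_seat below 0.0035 m and z of shoe in the frame of jig_seat between -0.002 and 0.002 m and angle between the x axis of shoe and the x axis of jig, either way round below 0.06 rad and angle between shoe's own z axis and vertical below 0.025 rad and contact force between the fingers and shoe below 0.1 N), for 0.2 s.
2. the level stands by itself, lengthwise on the crest of the seated pipe (x of level in the frame of shoe_crest between -0.025 and 0.025 m and y of level in the frame of shoe_crest between -0.012 and 0.012 m and z of level in the frame of shoe_crest between -0.006 and 0.006 m and angle between the x axis of level and the x axis of shoe, either way round below 0.2 rad and angle between level's own z axis and vertical below 0.2 rad and contact force between level and shoe above 0.3 N and contact force between the fingers and level below 0.1 N and linear speed of level below 0.03 m/s and angular speed of level below 0.3 rad/s), for 0.3 s.
At the end, for the whole second after the job is handed in: Shoe flush on the jig (2 mm, tilt 0.025 rad), pins in its holes (3.5 mm, yaw 0.06 rad, either way round). Level at rest on the crest, its middle within 25 mm lengthwise and 12 mm crosswise of the pipe's, yaw and tilt within 0.2 rad. Both released; bystanders moved under 30 mm (all of step 2 and horizontal distance between shoe and jig_seat below 0.0035 m and z of shoe in the frame of jig_seat between -0.002 and 0.002 m and angle between the x axis of shoe and the x axis of jig, either way round below 0.06 rad and angle between shoe's own z axis and vertical below 0.025 rad and linear speed of shoe below 0.03 m/s); the robot touches nothing.
It fails at once if the shoe is dropped or slammed onto the pins (faster than 0.35 m/s within 30 mm of its seat) (distance between shoe and jig_seat below 0.03 m and linear speed of shoe above 0.35 m/s).
It fails at once if a bystander is pushed more than 30 mm from its place (distance of any of paste, offcut, flange, hammer, brush, wedge, gauge from where it was at the start of the episode above 0.03 m).
It also fails if it takes over 72 s, if anything falls off the work surface, if the arm or the gripper's body presses on something with over 40 N, if the wrist force passes 120 N, or if a joint passes its speed limit or range.

ROBOT

A 6-joint arm with a two-finger parallel gripper is mounted at the origin on the work surface. World frame = base frame: x ahead of the robot, y to its left, z up, the work surface at z = 0. Lengths are in m, angles in rad, forces in N, time in s.
With the tool pointing down it reaches from about 0.3 to 0.875 m from the base axis. Payload 4.2 kg.
Tool frame: the origin (TCP) lies between the finger pads; the fingertips stand 17 mm ahead of it and the grasp point (between the pads) lies 2 mm behind it; z points along the fingers, x is the direction in which the jaws open and shut, and the axes are right-handed (so a half turn about z gives the same grasp; the last joint's range is limited). The gripper opens to 85 mm and grips with 20 to 120 N. Pads are 22 mm wide; open, the fingers measure 114 mm over their backs; the gripper's body (76 mm by 85 mm) begins 54 mm behind the grasp point. The pads swing forward as they close: fully open they stand 13 mm farther back than shut.
Start: joints at [-1.177, 0.32, 1.565, -0, 1.257, -0.02], TCP at [0.231, -0.526, 0.248] pointing down, gripper open.
Joint ranges: [-3.11, 3.11], [-0.84, 2.01], [0.21, 2.61], [-1.34, 4.49], [0.05, 2.63], [-2.56, 2.56]. Speed limits (rad/s): [2.57, 2.57, 3.14, 3.14, 3.14, 3.14].

INTERFACE

Orientations are given as a unit quaternion [w, x, y, z].
In Python, from rig import env, grab_frame, camera_model gives the robot as it stands.
- The arm moves only by the tool send_rows, never from a script. Its argument "steps" is text: rows parted by semicolons, each of 7 numbers parted by spaces: the turn, a rotation vector about the tool's x, y, z as a fraction of full scale, then the shift along the tool's x, y, z as a fraction of full scale, then the opening, from 0 (shut) to 1 (fully open). A call has exactly 5 rows; each row is the pose to reach, as a shift and turn from the pose measured when the call began, along the tool's axes at that moment; what a row does not reach only later rows make up. Full scale, the value 1, is 150 mm for a shift and 30 degrees for a turn. A row lasts 1/8 s, in which the tool goes at most 62.5 mm and 10.7 degrees, less where a joint would pass 70% of its speed; a pose out of reach is approached as far as the arm can. A call with a number of a shift or a turn outside -1 to 1 is refused whole. A call with a gripper value outside its range is refused whole. The fingers move at their own pace and stop on an object; the grip force is fixed at half the most. Time passes only in rows, so rows that repeat a pose let the fingers close, or fill a call up. It gives the time, the measured TCP pose, the force and the opening at its end, in the units of the state.
- env.get_obs(): the state, without advancing time (a new reading comes with each control period).
- grab_frame(name): name is "scene" or "top"; returns the picture (400x640x3 uint8, red, green, blue); there is no depth.
- camera_model(name): a dict with "fx", "fy", "cx", "cy" (pixels), "T" (4x4, takes a point from camera to world coordinates). Camera axes: x right, y up, looking along -z (the intrinsics and any distortion apply to the point x, -y, -z); pixel columns grow to the right and rows downward; lengths in m; the calibration is good to about 2 mm. A picture is of the moment at which its call begins. camera_model takes no time and is no camera call.
- env.sign_off(): hands the job in, once; it reports no verdict.
The state is a dict: "t": time; "joint_pos": joint angles; "joint_vel": joint speeds; "joint_torque": joint torques, N m; "eef_pos": TCP position; "tool_rot": TCP orientation; "wrist_force": force on the tool from outside, world axes, zero at the start; "moment": the same for the moment, N m; "finger_gap": opening from 0.0 (shut) to 1.0 (fully open).
Only numpy, scipy, OpenCV 4.12 (cv2) and the standard library are available. Lean on these libraries where they do the work, as an engineer would, in place of code of your own. Each camera call takes 0.05 s, during which the arm holds its last target. There are 200 camera calls.

## Working session

There is one attempt and no reset: what is moved stays moved. The work goes in short steps, Python scripts to look and compute and a tool call to move; the robot and the scene stay as the last step left them, time stands still between calls to the robot, and variables do not carry over. Pictures are saved under pics/ and viewed, about 8 in all and at most 12, crops included, and the job is handed in when it is done.

Besides the shell and the picture viewer there is one more tool, called as name(argument=value, ...) on one line, values as JSON. send_rows: Moves the arm, as the interface text tells. Its arguments: {"type":"object","properties":{"steps":{"type":"string"}},"required":["steps"]}

```bash
ls; mkdir -p pics; python3 - <<'E'
from rig import env, grab_frame, camera_model
import cv2,numpy as np
for n in("top","scene"):
    f=grab_frame(n); cv2.imwrite(f"pics/{n}0.png",f[:,:,::-1]); m=camera_model(n)
    print({k:(np.round(v,4).tolist()) for k,v in m.items()})
print(env.get_obs())
E
```

```text
pics
{'fx': 467.6457, 'fy': 467.6457, 'cx': 318.9744, 'cy': 203.1151, 'T': [[0.0033, 0.9893, -0.1458, 0.2745], [-0.9996, 0.0072, 0.0263, 0.0234], [0.0271, 0.1456, 0.989, 1.4966], [0.0, 0.0, 0.0, 1.0]]}
{'fx': 379.9892, 'fy': 379.9892, 'cx': 322.4006, 'cy': 203.4543, 'T': [[-0.4029, -0.6193, 0.6739, 1.3143], [0.9152, -0.2628, 0.3056, 0.3747], [-0.0122, 0.7398, 0.6727, 0.879], [0.0, 0.0, 0.0, 1.0]]}
{'t': 0.1, 'joint_pos': array([-1.17700263e+00,  3.20264743e-01,  1.56557079e+00, -3.98874843e-06,
        1.25739546e+00, -2.00307697e-02]), 'joint_vel': array([ 0.00133749, -0.00288524, -0.0020211 , -0.00043709, -0.00017782,
        0.00034693]), 'joint_torque': array([-2.26474726e-04, -4.16407228e+01, -2.34703517e+01, -7.04474857e-06,
        4.91086801e-03, -1.66154535e-05]), 'eef_pos': array([ 0.23104519, -0.52610126,  0.24753985]), 'tool_rot': array([-4.59966835e-04,  8.37291493e-01, -5.46756147e-01, -6.77842746e-04]), 'wrist_force': array([-0.64519345, -0.56059123,  0.48866339]), 'moment': array([-0.02116446, -0.00688877,  0.01024341]), 'finger_gap': 0.9987562720239549}
```

View pics/top0.png

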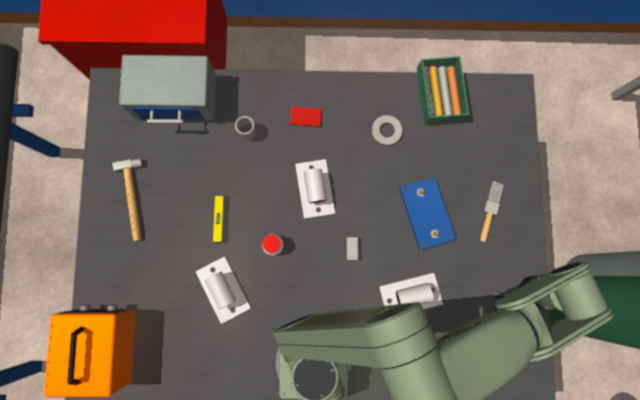

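View pics/scene0.png

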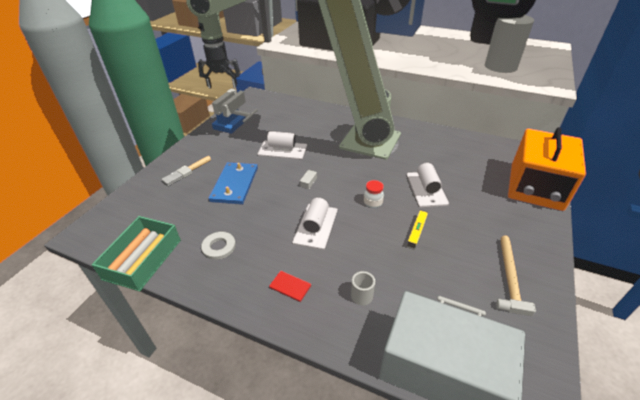

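Top view: shoe look-alikes at (315,188), (222,290) and (412,295). The base is near (315,375), so (315,188) is the farthest. Jig at (428,213), pins at (421,192) and (435,234), level at (218,218). I'll check the distances and confirm with an enlarged crop.

```bash
cat > h.py <<'E'
import numpy as np, cv2
from rig import env, grab_frame, camera_model
def ray(n,u,v,z):
    m=camera_model(n);T=np.array(m["T"])
    d=T[:3,:3]@np.array([(u-m["cx"])/m["fx"],-(v-m["cy"])/m["fy"],-1]);o=T[:3,3]
    return o+d*(z-o[2])/d[2]
def proj(n,p):
    m=camera_model(n);T=np.array(m["T"]);q=T[:3,:3].T@(np.array(p)-T[:3,3])
    return np.array([m["cx"]+m["fx"]*q[0]/-q[2],m["cy"]-m["fy"]*q[1]/-q[2]])
def crop(f,x,y,w,h,s,name):
    cv2.imwrite(name,cv2.resize(f[y:y+h,x:x+w,::-1],None,fx=s,fy=s,interpolation=cv2.INTER_CUBIC))
E
python3 - <<'E'
from h import *
f=grab_frame("top"); g=grab_frame("scene")
for p in((315,188),(222,290),(412,293)):
    q=ray("top",*p,.03);print(p,q.round(3),np.hypot(*q[:2]).round(3))
print(proj("top",[0,0,0]))
a=cv2.resize(f[150:260,285:465],None,fx=4,fy=4,interpolation=cv2.INTER_CUBIC)
cv2.imwrite("pics/c1.png",a[:,:,::-1])
def rect(mask,name,n,z):
    k,l,s,c=cv2.connectedComponentsWithStats(mask.astype(np.uint8))
    for i in range(1,k):
        if s[i,4]>60:
            ys,xs=np.where(l==i);r=cv2.minAreaRect(np.c_[xs,ys].astype(np.float32));b=cv2.boxPoints(r)
            w=np.array([ray(n,*p,z)[:2] for p in b])
            print(name,n,c[i].round(1),s[i,4],ray(n,*c[i],z).round(4),"box c",ray(n,*r[0],z)[:2].round(4));print((w*1000).round(0).tolist())
for n,F,(y0,y1,x0,x1) in(("top",f,(140,260,190,470)),("scene",g,(140,260,190,450))):
    M=np.zeros(F.shape[:2],bool);M[y0:y1,x0:x1]=1
    h=cv2.cvtColor(F,cv2.COLOR_RGB2HSV)
    H,S,V=[h[...,i] for i in range(3)]
    rect(M&(H>20)&(H<35)&(S>150)&(V>120),"yellow",n,.028)
    rect(M&(H>100)&(H<125)&(S>150)&(V>60),"blue",n,.02)
    rect(M&(V>170)&(S<60),"white",n,.008)
    rect(M&(H>5)&(H<20)&(S>60)&(V>100),"pin",n,.044)
E
```

```text
(315, 188) [ 0.539 -0.003  0.03 ] 0.539
(222, 290) [0.219 0.281 0.03 ] 0.356
(412, 293) [ 0.211 -0.305  0.03 ] 0.371
[313.12622175 362.07288113]
yellow top [218.  218.5] 382 [0.4398 0.3016 0.028 ] box c [0.4399 0.3015]
[[369.0, 316.0], [513.0, 315.0], [511.0, 287.0], [368.0, 288.0]]
blue top [427.3 213.2] 2171 [ 0.4621 -0.363   0.02  ] box c [ 0.4627 -0.3637]
[[544.0, -276.0], [583.0, -391.0], [382.0, -451.0], [345.0, -337.0]]
white top [312.  187.9] 1354 [0.5433 0.0065 0.008 ] box c [ 0.5427 -0.0016]
[[624.0, 64.0], [642.0, -37.0], [462.0, -66.0], [445.0, 33.0]]
white top [351.7 247.7] 199 [ 0.3512 -0.1209  0.008 ] box c [ 0.3504 -0.1201]
[[382.0, -106.0], [382.0, -135.0], [319.0, -134.0], [319.0, -106.0]]
yellow scene [417.4 227.3] 265 [0.4473 0.3035 0.028 ] box c [0.4444 0.3042]
[[514.0, 289.0], [365.0, 292.0], [370.0, 321.0], [517.0, 315.0]]
blue scene [233.2 183.2] 980 [ 0.4798 -0.3537  0.02  ] box c [ 0.479  -0.3572]
[[586.0, -382.0], [340.0, -478.0], [362.0, -329.0], [596.0, -256.0]]
white scene [283.2 152. ] 369 [ 0.2224 -0.2892  0.008 ] box c [ 0.2115 -0.3045]
[[276.0, -376.
[... 642 characters left out ...]
.4 199. ] 380 [0.2733 0.3176 0.008 ] box c [0.2727 0.3155]
[[269.0, 256.0], [193.0, 345.0], [276.0, 373.0], [348.0, 288.0]]
white scene [377.  198.5] 137 [0.345  0.1423 0.008 ] box c [0.3482 0.1398]
[[336.0, 103.0], [299.0, 148.0], [360.0, 176.0], [395.0, 132.0]]
white scene [317.  223.8] 1216 [0.5377 0.0023 0.008 ] box c [ 0.5363 -0.0037]
[[640.0, -37.0], [413.0, -89.0], [421.0, 33.0], [641.0, 69.0]]
white scene [217.8 243.9] 499 [ 0.7357 -0.2416  0.008 ] box c [ 0.7357 -0.241 ]
[[714.0, -318.0], [674.0, -224.0], [757.0, -169.0], [794.0, -257.0]]
pin scene [200.  162.4] 119 [ 0.4481 -0.5169  0.044 ] box c [ 0.4475 -0.5177]
[[477.0, -547.0], [393.0, -517.0], [418.0, -487.0], [499.0, -518.0]]
```

View pics/c1.png

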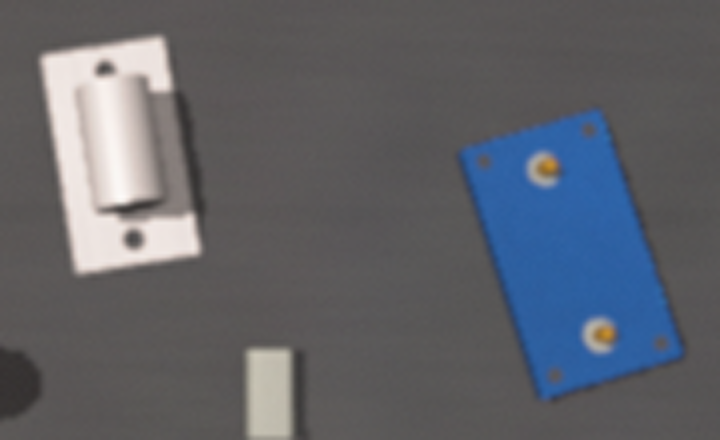

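The crop confirms the shoe meant: (315,188), 0.54 m from the base against 0.36 and 0.37 m for the look-alikes. Its holes are at crop (105,70) and (134,240). The jig pins are at crop (545,168) and (602,335). Next I'll plan the approach.

```bash
cat > go.py <<'E'
import sys
from h import *
from scipy.spatial.transform import Rotation as R
def plan(p,yaw):
    o=env.get_obs();q=o["tool_rot"];C=R.from_quat([q[1],q[2],q[3],q[0]])
    y=np.radians(yaw);c,s=np.cos(y),np.sin(y)
    G=R.from_matrix(np.array([[c,s,0],[s,-c,0],[0,0,-1]]))
    rv=np.degrees((C.inv()*G).as_rotvec());d=np.array(p)-o["eef_pos"]
    print("t",round(o["t"],2),"pos",o["eef_pos"].round(4),"F",o["wrist_force"].round(1),"gap",round(o["finger_gap"],3))
    print("turn/30",(rv/30).round(3),"shift/.15 now",(C.inv().apply(d)/.15).round(3),"in final axes",(G.inv().apply(d)/.15).round(3))
if __name__=="__main__":
    a=list(map(float,sys.argv[1:]));plan(a[:3],a[3])
E
python3 go.py .5427 -.0016 .16 -80.5; python3 - <<'E'
from h import *
c=lambda x,y:(285+(x+.5)/4-.5,150+(y+.5)/4-.5)
def two(n,a,b,z):
    A,B=ray("top",*c(*a),z),ray("top",*c(*b),z);d=A-B
    print(n,A.round(4),B.round(4),"mid",((A+B)/2).round(4),"len",np.hypot(*d[:2]).round(4),"yaw",np.degrees(np.arctan2(d[1],d[0])).round(2))
two("ring",(543,169),(599,335),.02);two("tip",(549,167),(606,334),.044)
two("plateE1",(40,55),(76,273),.008);two("plateE2",(164,37),(201,254),.008)
two("holes",(105,70),(134,240),.008)
E
```

```text
t 0.2 pos [ 0.2311 -0.5262  0.2478] F [ 0.2 -1.2 -0.3] gap 1.002
turn/30 [0.    0.002 0.474] shift/.15 now [-2.367 -3.308  0.588] in final axes [-3.107 -2.626  0.586]
ring [ 0.5312 -0.3427  0.02  ] [ 0.3975 -0.3837  0.02  ] mid [ 0.4643 -0.3632  0.02  ] len 0.1399 yaw 17.06
tip [ 0.5286 -0.3416  0.044 ] [ 0.3963 -0.3826  0.044 ] mid [ 0.4625 -0.3621  0.044 ] len 0.1386 yaw 17.25
plateE1 [0.6241 0.0635 0.008 ] [0.4458 0.0328 0.008 ] mid [0.535  0.0482 0.008 ] len 0.1809 yaw 9.78
plateE2 [ 0.6401 -0.0374  0.008 ] [ 0.4618 -0.0674  0.008 ] mid [ 0.551  -0.0524  0.008 ] len 0.1808 yaw 9.54
holes [0.6121 0.0106 0.008 ] [ 0.4728 -0.0135  0.008 ] mid [ 0.5424 -0.0015  0.008 ] len 0.1414 yaw 9.81
```

send_rows(steps="0 0 0.25 -0.2 -0.3 0 1;0 0 0.475 -0.4 -0.6 0 1;0 0 0.475 -0.6 -0.83 0 1;0 0 0.475 -0.6 -0.83 0 1;0 0 0.475 -0.6 -0.83 0 1")

```text
t: 0.82
eef_pos: [0.3089, -0.3942, 0.248]
tool_rot: [0.0, 0.763, -0.646, -0.0]
wrist_force: [-1.0, -1.0, -0.3]
finger_gap: 1.0
```

send_rows(steps="0 0 0 -0.3 -0.25 0 1;0 0 0 -0.55 -0.45 0 1;0 0 0 -0.78 -0.66 0 1;0 0 0 -0.78 -0.66 0 1;0 0 0 -0.78 -0.66 0 1")

```text
t: 1.45
eef_pos: [0.3871, -0.2636, 0.2479]
tool_rot: [0.0, 0.763, -0.646, -0.0]
wrist_force: [-0.2, 0.2, -0.7]
finger_gap: 0.999
```

send_rows(steps="0 0 0 -0.3 -0.25 0 1;0 0 0 -0.55 -0.45 0 1;0 0 0 -0.78 -0.66 0 1;0 0 0 -0.78 -0.66 0 1;0 0 0 -0.78 -0.66 0 1")

```text
t: 2.08
eef_pos: [0.4652, -0.1334, 0.2476]
tool_rot: [0.001, 0.762, -0.647, -0.0]
wrist_force: [0.1, -0.3, 0.1]
finger_gap: 0.999
```

send_rows(steps="0 0 0 -0.3 -0.25 0.1 1;0 0 0 -0.55 -0.45 0.2 1;0 0 0 -0.78 -0.66 0.3 1;0 0 0 -0.78 -0.66 0.45 1;0 0 0 -0.78 -0.66 0.55 1")

```text
t: 2.7
eef_pos: [0.5432, -0.0034, 0.1636]
tool_rot: [0.002, 0.762, -0.648, -0.001]
wrist_force: [-0.0, -0.4, 0.2]
finger_gap: 0.996
```

```bash
python3 go.py .543 -.0018 .046 -80.35; python3 -c "
from h import *
f=grab_frame('top');g=grab_frame('scene')
a=[cv2.resize(x,None,fx=4,fy=4,interpolation=cv2.INTER_CUBIC) for x in(f[140:240,270:370],g[160:260,270:370])]
cv2.imwrite('pics/c2.png',np.hstack(a)[:,:,::-1])"
```

```text
t 2.7 pos [ 0.5432 -0.0034  0.1636] F [-0.  -0.4  0.2] gap 0.996
turn/30 [ 0.007 -0.002 -0.013] shift/.15 now [-0.012 -0.003  0.784] in final axes [-0.011 -0.001  0.784]
```

View pics/c2.png

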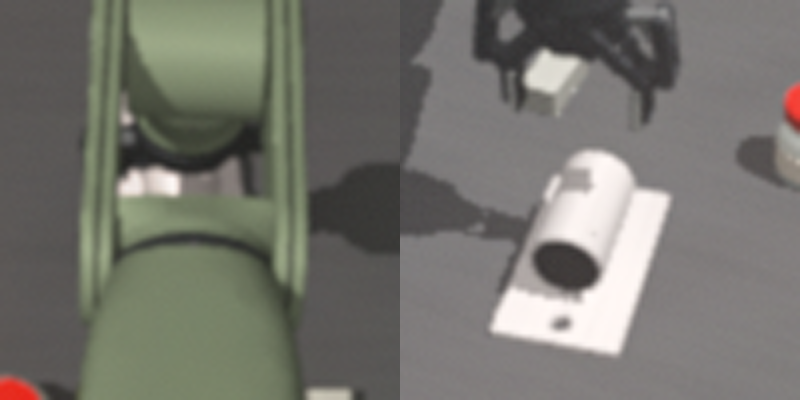

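The gripper stands squarely over the pipe (scene crop: fingers at (505,95) and (640,110), pipe at (585,215)). Down, then grip.

send_rows(steps="0 0 -0.013 -0.011 -0.002 0.25 1;0 0 -0.013 -0.011 -0.002 0.45 1;0 0 -0.013 -0.011 -0.002 0.65 1;0 0 -0.013 -0.011 -0.002 0.78 1;0 0 -0.013 -0.011 -0.002 0.78 1")

```text
t: 3.42
eef_pos: [0.5411, -0.0031, 0.0458]
tool_rot: [0.003, 0.763, -0.646, -0.002]
wrist_force: [-0.0, 0.4, 1.2]
finger_gap: 1.002
```

send_rows(steps="0 0 0 0 0 0 0.6;0 0 0 0 0 0 0.6;0 0 0 0 0 0 0.5;0 0 0 0 0 0 0.4;0 0 0 0 0 0 0.4")

```text
t: 4.05
eef_pos: [0.5421, -0.0033, 0.0476]
tool_rot: [0.002, 0.763, -0.646, -0.001]
wrist_force: [-0.9, -2.0, 6.5]
finger_gap: 0.685
```

```bash
python3 go.py .543 -.0018 .046 -80.35
```

```text
t 4.05 pos [ 0.5421 -0.0033  0.0476] F [-0.9 -2.   6.5] gap 0.685
turn/30 [ 0.009 -0.002 -0.005] shift/.15 now [-0.009 -0.008  0.011] in final axes [-0.009 -0.008  0.011]
```

send_rows(steps="0 0 0 0 0 -0.1 0.4;0 0 0 0 0 -0.25 0.4;0 0 0 0 0 -0.45 0.4;0 0 0 0 0 -0.65 0.4;0 0 0 0 0 -0.7 0.4")

```text
t: 4.68
eef_pos: [0.5434, -0.0032, 0.1549]
tool_rot: [0.001, 0.763, -0.646, 0.001]
wrist_force: [0.2, -0.1, -6.7]
finger_gap: 0.684
```

```bash
python3 go.py .4635 -.363 .15 -72.95
```

```text
t 4.67 pos [ 0.5434 -0.0032  0.1549] F [ 0.2 -0.1 -6.7] gap 0.684
turn/30 [ 0.001 -0.003 -0.252] shift/.15 now [2.278 0.921 0.037] in final axes [2.137 1.213 0.033]
```

send_rows(steps="0 0 -0.06 0.15 0.06 0 0.4;0 0 -0.12 0.35 0.14 0 0.4;0 0 -0.2 0.55 0.22 0 0.4;0 0 -0.25 0.7 0.28 0 0.4;0 0 -0.25 0.76 0.31 0 0.4")

```text
t: 5.3
eef_pos: [0.5152, -0.1242, 0.1542]
tool_rot: [0.001, 0.803, -0.596, -0.001]
wrist_force: [0.3, -0.5, -5.9]
finger_gap: 0.685
```

send_rows(steps="0 0 0 0.15 0.08 0 0.4;0 0 0 0.3 0.17 0 0.4;0 0 0 0.45 0.25 0 0.4;0 0 0 0.6 0.34 0 0.4;0 0 0 0.71 0.4 0 0.4")

```text
t: 5.92
eef_pos: [0.4883, -0.2437, 0.1538]
tool_rot: [0.001, 0.803, -0.596, -0.001]
wrist_force: [-0.4, 0.8, -6.6]
finger_gap: 0.682
```

send_rows(steps="0 0 0 0.2 0.1 0 0.4;0 0 0 0.4 0.22 0 0.4;0 0 0 0.6 0.34 0 0.4;0 0 0 0.71 0.4 0 0.4;0 0 0 0.71 0.4 0 0.4")

```text
t: 6.55
eef_pos: [0.4617, -0.3636, 0.1535]
tool_rot: [0.001, 0.803, -0.596, -0.002]
wrist_force: [0.2, 1.2, -6.1]
finger_gap: 0.682
```

```bash
python3 go.py .4635 -.363 .15 -72.95
```

```text
t 6.55 pos [ 0.4617 -0.3636  0.1535] F [ 0.2  1.2 -6.1] gap 0.682
turn/30 [ 0.006  0.003 -0.01 ] shift/.15 now [-0.001 -0.013  0.023] in final axes [-0.001 -0.013  0.023]
```

send_rows(steps="0 0 -0.01 0 -0.01 0.08 0.4;0 0 -0.01 0 -0.013 0.18 0.4;0 0 -0.01 0 -0.013 0.27 0.4;0 0 -0.01 0 -0.013 0.29 0.4;0 0 -0.01 0 -0.013 0.29 0.4")

```text
t: 7.18
eef_pos: [0.4635, -0.3629, 0.1097]
tool_rot: [0.001, 0.804, -0.594, -0.002]
wrist_force: [-0.2, 0.4, -5.4]
finger_gap: 0.685
```

```bash
python3 go.py .4635 -.363 .10 -72.95;  python3 -c "
from h import *
f=grab_frame('top');g=grab_frame('scene');cv2.imwrite('pics/r1t.png',f[:,:,::-1]);cv2.imwrite('pics/r1s.png',g[:,:,::-1])
a=[cv2.resize(x,None,fx=4,fy=4,interpolation=cv2.INTER_CUBIC) for x in(f[150:270,380:480],g[130:250,190:290])]
cv2.imwrite('pics/c3.png',np.hstack(a)[:,:,::-1])"
```

```text
t 7.17 pos [ 0.4635 -0.3629  0.1097] F [-0.2  0.4 -5.4] gap 0.685
turn/30 [0.006 0.004 0.001] shift/.15 now [ 0.001 -0.     0.065] in final axes [0.001 0.    0.065]
```

View pics/c3.png

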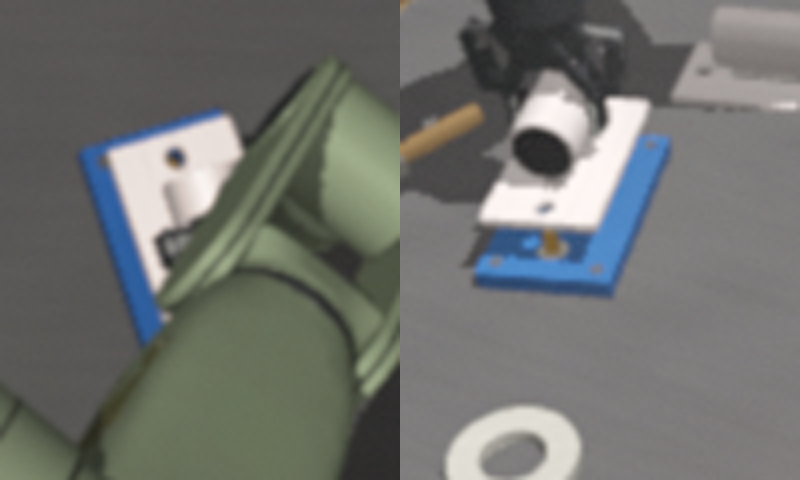

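Top crop: the far hole at (175,157) shows a brass tip within it, and the plate's far corners are at (108,152) and (232,114). Scene crop: plate corners at (480,220), (603,230) and (650,98), hole at (545,208), pin just below at (551,240). I'll compute the residual offset.

```bash
python3 - <<'E'
from h import *
T=lambda x,y:(380+(x+.5)/4-.5,150+(y+.5)/4-.5)
S=lambda x,y:(190+(x-400+.5)/4-.5,130+(y+.5)/4-.5)
f=cv2.imread("pics/r1t.png")[:,:,::-1]
for z in(.067,.070,.073):
    print(z,"top hole",ray("top",*T(175,157),z)[:2].round(4),"scene hole",ray("scene",*S(545,208),z)[:2].round(4))
    a,b=[ray("top",*T(*p),z)[:2] for p in((108,152),(232,114))];print(" far edge mid",((a+b)/2).round(4),"len",np.hypot(*(a-b)).round(4))
    a,b=[ray("scene",*S(*p),z)[:2] for p in((480,220),(603,230))];print(" scene far edge mid",((a+b)/2).round(4))
# jig pins in scene ref, model of pose from TCP
for y in(17.05,):
    c=np.array([np.cos(np.radians(y)),np.sin(np.radians(y))])
    print("model hole",(np.array([.4635,-.3629])+.07*c).round(4),"far edge",(np.array([.4635,-.3629])+.09*c).round(4))
p=[.5305,-.3421]
print("pin proj scene: base",(proj("scene",p+[.02])-[190,130])*4+[400,0],"tip",(proj("scene",p+[.044])-[190,130])*4+[400,0])
print("pin proj top: base",(proj("top",p+[.02])-[380,150])*4,"tip",(proj("top",p+[.044])-[380,150])*4)
crop(f,410,175,28,28,20,"pics/c4.png")
E
```

```text
0.067 top hole [ 0.5326 -0.3407] scene hole [ 0.5282 -0.3416]
 far edge mid [ 0.5517 -0.3375] len 0.1033
 scene far edge mid [ 0.5485 -0.3314]
0.07 top hole [ 0.532 -0.34 ] scene hole [ 0.5311 -0.3389]
 far edge mid [ 0.5511 -0.3367] len 0.1031
 scene far edge mid [ 0.5514 -0.3288]
0.073 top hole [ 0.5315 -0.3392] scene hole [ 0.534  -0.3363]
 far edge mid [ 0.5505 -0.336 ] len 0.1029
 scene far edge mid [ 0.5542 -0.3262]
model hole [ 0.5304 -0.3424] far edge [ 0.5495 -0.3365]
pin proj scene: base [551.34677758 249.83546918] tip [546.34249496 228.67390911]
pin proj top: base [160.8138807  168.31866791] tip [168.11164873 163.2056402 ]
```

View pics/c4.png

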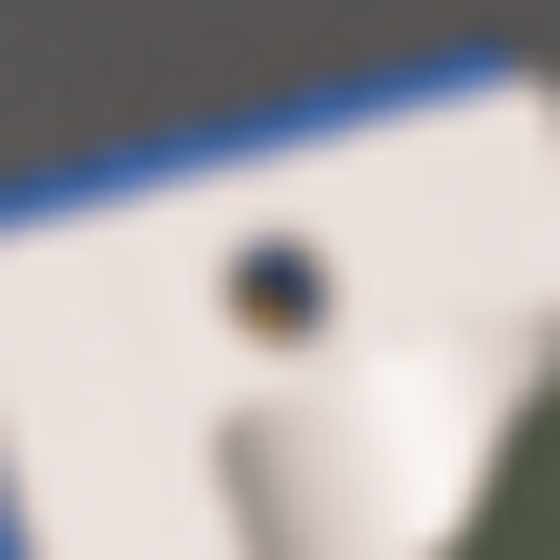

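```bash
python3 go.py .4622 -.3653 .085 -72.95
```

```text
t 7.28 pos [ 0.4638 -0.3633  0.1104] F [ 0.2 -0.2 -6.3] gap 0.683
turn/30 [0.005 0.002 0.001] shift/.15 now [0.01  0.014 0.17 ] in final axes [0.01  0.014 0.17 ]
```

send_rows(steps="0 0 0 0.01 0.013 0 0.4;0 0 0 0.01 0.013 0.05 0.4;0 0 0 0.01 0.013 0.1 0.4;0 0 0 0.01 0.013 0.14 0.4;0 0 0 0.01 0.013 0.17 0.4")

```text
t: 7.9
eef_pos: [0.4621, -0.3651, 0.0842]
tool_rot: [0.001, 0.804, -0.594, -0.001]
wrist_force: [0.6, 0.8, -6.5]
finger_gap: 0.682
```

```bash
python3 go.py .4622 -.3653 .068 -72.95
```

```text
t 7.9 pos [ 0.4621 -0.3651  0.0842] F [ 0.6  0.8 -6.5] gap 0.682
turn/30 [0.005 0.003 0.001] shift/.15 now [ 0.001 -0.001  0.108] in final axes [ 0.001 -0.     0.108]
```

send_rows(steps="0 0 0 0 0 0.015 0.4;0 0 0 0 0 0.03 0.4;0 0 0 0 0 0.045 0.4;0 0 0 0 0 0.06 0.4;0 0 0 0 0 0.06 0.4")

```text
t: 8.52
eef_pos: [0.462, -0.3651, 0.0751]
tool_rot: [0.001, 0.804, -0.594, -0.002]
wrist_force: [1.0, -0.0, -6.1]
finger_gap: 0.686
```

send_rows(steps="0 0 0 0 0 0.015 0.4;0 0 0 0 0 0.03 0.4;0 0 0 0 0 0.04 0.4;0 0 0 0 0 0.05 0.4;0 0 0 0 0 0.05 0.4")

```text
t: 9.15
eef_pos: [0.462, -0.365, 0.0678]
tool_rot: [0.001, 0.804, -0.594, -0.002]
wrist_force: [-0.1, 1.4, -3.4]
finger_gap: 0.684
```

send_rows(steps="0 0 0 0 0 0.005 0.4;0 0 0 0 0 0.01 0.4;0 0 0 0 0 0.01 0.4;0 0 0 0 0 0.01 0.4;0 0 0 0 0 0.01 0.4")

```text
t: 9.78
eef_pos: [0.462, -0.365, 0.0677]
tool_rot: [0.001, 0.804, -0.594, -0.001]
wrist_force: [-3.2, 3.7, 5.2]
finger_gap: 0.683
```

Firm support from below: seated. Release and rise.

send_rows(steps="0 0 0 0 0 0 0.7;0 0 0 0 0 0 0.8;0 0 0 0 0 0 1;0 0 0 0 0 0 1;0 0 0 0 0 0 1")

```text
t: 10.4
eef_pos: [0.4621, -0.3651, 0.0678]
tool_rot: [0.001, 0.804, -0.594, -0.001]
wrist_force: [-0.1, 0.1, 0.3]
finger_gap: 1.003
```

send_rows(steps="0 0 0 0 0 -0.1 1;0 0 0 0 0 -0.3 1;0 0 0 0 0 -0.6 1;0 0 0 0 0 -0.9 1;0 0 0 0 0 -1 1")

```text
t: 11.02
eef_pos: [0.4636, -0.366, 0.2221]
tool_rot: [0.001, 0.804, -0.594, 0.002]
wrist_force: [0.4, 0.5, -0.9]
finger_gap: 1.006
```

```bash
python3 go.py .440 .301 .12 -90.5
```

```text
t 11.03 pos [ 0.4636 -0.366   0.2221] F [ 0.4  0.5 -0.9] gap 1.006
turn/30 [-0.004 -0.009  0.586] shift/.15 now [-4.3   -1.154  0.66 ] in final axes [-4.445  0.196  0.68 ]
```

send_rows(steps="0 0 0.2 -0.25 -0.07 0 1;0 0 0.45 -0.5 -0.14 0 1;0 0 0.586 -0.75 -0.2 0 1;0 0 0.586 -0.86 -0.23 0 1;0 0 0.586 -0.86 -0.23 0 1")

```text
t: 11.65
eef_pos: [0.4587, -0.2321, 0.2214]
tool_rot: [-0.001, -0.705, 0.709, -0.003]
wrist_force: [0.7, -0.3, -0.2]
finger_gap: 1.0
```

send_rows(steps="0 0 0 -0.3 0.01 0 1;0 0 0 -0.6 0.03 0 1;0 0 0 -0.89 0.04 0 1;0 0 0 -0.89 0.04 0 1;0 0 0 -0.89 0.04 0 1")

```text
t: 12.28
eef_pos: [0.4541, -0.0997, 0.2208]
tool_rot: [-0.001, -0.705, 0.709, -0.003]
wrist_force: [-0.3, -1.1, 0.5]
finger_gap: 1.002
```

send_rows(steps="0 0 0 -0.3 0.01 0 1;0 0 0 -0.6 0.03 0 1;0 0 0 -0.89 0.04 0 1;0 0 0 -0.89 0.04 0 1;0 0 0 -0.89 0.04 0 1")

```text
t: 12.9
eef_pos: [0.4496, 0.0324, 0.2199]
tool_rot: [-0.001, -0.705, 0.71, -0.004]
wrist_force: [-0.8, -0.3, -0.6]
finger_gap: 0.995
```

send_rows(steps="0 0 0 -0.3 0.01 0 1;0 0 0 -0.6 0.03 0 1;0 0 0 -0.89 0.04 0 1;0 0 0 -0.89 0.04 0 1;0 0 0 -0.89 0.04 0 1")

```text
t: 13.52
eef_pos: [0.4449, 0.1645, 0.2188]
tool_rot: [-0.002, -0.704, 0.71, -0.004]
wrist_force: [-0.8, 0.1, -0.4]
finger_gap: 0.998
```

```bash
python3 go.py .440 .301 .12 -90.5;  python3 -c "
from h import *
f=grab_frame('top');g=grab_frame('scene');cv2.imwrite('pics/r2t.png',f[:,:,::-1]);cv2.imwrite('pics/r2s.png',g[:,:,::-1])
a=[cv2.resize(x,None,fx=4,fy=4,interpolation=cv2.INTER_CUBIC) for x in(f[160:270,380:480],g[140:250,190:290])]
cv2.imwrite('pics/c5.png',np.hstack(a)[:,:,::-1])"
```

```text
t 13.53 pos [0.4449 0.1645 0.2188] F [-0.8  0.1 -0.4] gap 0.998
turn/30 [-0.006 -0.015  0.   ] shift/.15 now [-0.915  0.043  0.652] in final axes [-0.91   0.041  0.659]
```

View pics/c5.png

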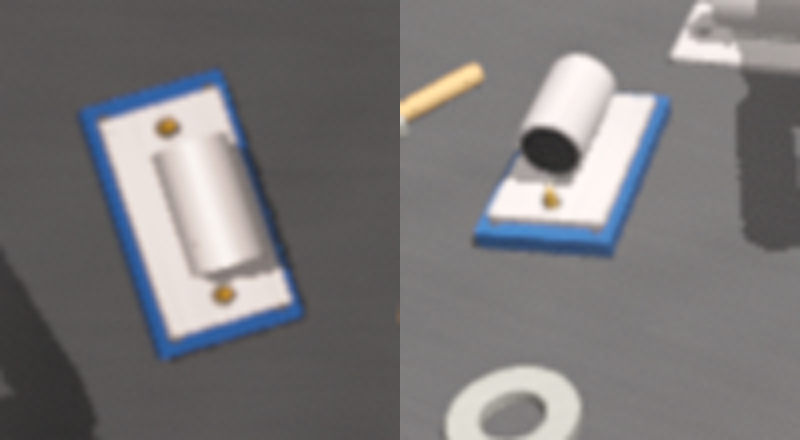

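Both pins show through the holes (top crop (167,127) and (223,294)) and the plate is flush. Now the level.

send_rows(steps="-0.006 -0.015 0 -0.3 0.01 0 1;-0.006 -0.015 0 -0.6 0.03 0.15 1;-0.006 -0.015 0 -0.915 0.043 0.35 1;-0.006 -0.015 0 -0.915 0.043 0.55 1;-0.006 -0.015 0 -0.915 0.043 0.65 1")

```text
t: 14.25
eef_pos: [0.4397, 0.2997, 0.1189]
tool_rot: [-0.001, -0.703, 0.711, 0.0]
wrist_force: [-0.3, 0.1, -0.2]
finger_gap: 1.0
```

```bash
python3 go.py .440 .3005 .023 -90.5;  python3 -c "
from h import *
g=grab_frame('scene');crop(g,360,150,130,110,5,'pics/c6.png')"
```

```text
t 14.25 pos [0.4397 0.2997 0.1189] F [-0.3  0.1 -0.2] gap 1.0
turn/30 [ 0.004 -0.002 -0.003] shift/.15 now [-0.006 -0.003  0.639] in final axes [-0.005 -0.002  0.639]
```

View pics/c6.png

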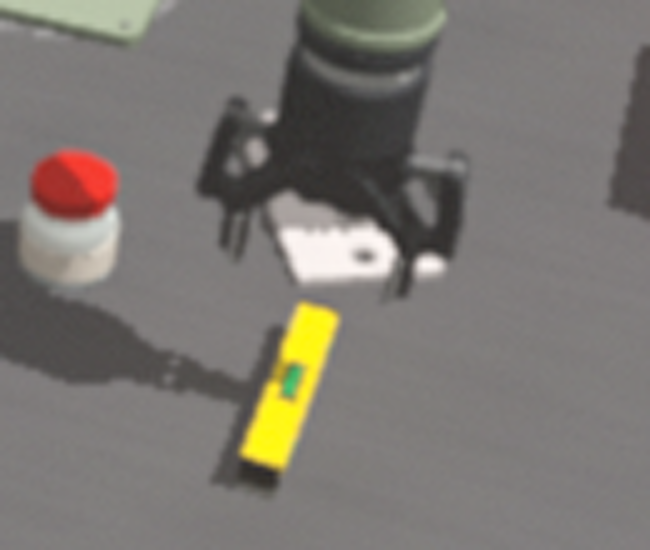

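The level lies squarely below the jaws, vial at (290,380). Down and grip.

send_rows(steps="0 0 0 -0.005 -0.002 0.15 1;0 0 0 -0.005 -0.002 0.35 1;0 0 0 -0.005 -0.002 0.52 1;0 0 0 -0.005 -0.002 0.63 1;0 0 0 -0.005 -0.002 0.64 1")

```text
t: 14.92
eef_pos: [0.4395, 0.2985, 0.0217]
tool_rot: [-0.003, -0.703, 0.712, 0.001]
wrist_force: [-1.1, 0.3, 0.4]
finger_gap: 0.999
```

send_rows(steps="0 0 0 0 0 0 0.5;0 0 0 0 0 0 0.4;0 0 0 0 0 0 0.3;0 0 0 0 0 0 0.1;0 0 0 0 0 0 0.1")

```text
t: 15.55
eef_pos: [0.4402, 0.2992, 0.0227]
tool_rot: [-0.001, -0.703, 0.712, 0.0]
wrist_force: [-0.6, -0.1, 5.0]
finger_gap: 0.269
```

send_rows(steps="0 0 0 0 0 0 0.1;0 0 0 0 0 0 0.1;0 0 0 0 0 0 0.1;0 0 0 0 0 0 0.1;0 0 0 0 0 0 0.1")

```text
t: 16.18
eef_pos: [0.4401, 0.2992, 0.0227]
tool_rot: [-0.002, -0.703, 0.712, 0.0]
wrist_force: [-0.3, 0.7, 1.7]
finger_gap: 0.264
```

```bash
python3 go.py .440 .3005 .023 -90.5
```

```text
t 16.18 pos [0.4401 0.2992 0.0227] F [-0.3  0.7  1.7] gap 0.264
turn/30 [ 0.005 -0.003 -0.007] shift/.15 now [-0.009  0.001 -0.002] in final axes [-0.009  0.    -0.002]
```

send_rows(steps="0 0 0 0 0 -0.1 0.1;0 0 0 0 0 -0.3 0.1;0 0 0 0 0 -0.6 0.1;0 0 0 0 0 -0.9 0.1;0 0 0 0 0 -1 0.1")

```text
t: 16.8
eef_pos: [0.4415, 0.3, 0.1757]
tool_rot: [0.001, -0.703, 0.712, -0.0]
wrist_force: [0.5, -0.6, -3.7]
finger_gap: 0.27
```

```bash
python3 go.py .462 -.365 .17 -72.95
```

```text
t 16.8 pos [0.4415 0.3    0.1757] F [ 0.5 -0.6 -3.7] gap 0.27
turn/30 [-0.004  0.002 -0.592] shift/.15 now [ 4.431 -0.192  0.032] in final axes [4.279 1.169 0.038]
```

send_rows(steps="0 0 -0.1 0.15 -0.01 0 0.1;0 0 -0.25 0.35 -0.01 0 0.1;0 0 -0.42 0.55 -0.02 0 0.1;0 0 -0.55 0.75 -0.03 0 0.1;0 0 -0.592 0.886 -0.04 0 0.1")

```text
t: 17.42
eef_pos: [0.4447, 0.1654, 0.1743]
tool_rot: [0.0, 0.804, -0.594, -0.0]
wrist_force: [-0.2, -0.1, -2.6]
finger_gap: 0.267
```

send_rows(steps="0 0 0 0.2 0.05 0 0.1;0 0 0 0.4 0.11 0 0.1;0 0 0 0.6 0.16 0 0.1;0 0 0 0.75 0.2 0 0.1;0 0 0 0.856 0.234 0 0.1")

```text
t: 18.05
eef_pos: [0.4479, 0.0314, 0.1732]
tool_rot: [0.001, 0.804, -0.595, -0.001]
wrist_force: [-0.7, 0.0, -3.0]
finger_gap: 0.271
```

send_rows(steps="0 0 0 0.2 0.05 0 0.1;0 0 0 0.4 0.11 0 0.1;0 0 0 0.6 0.16 0 0.1;0 0 0 0.75 0.2 0 0.1;0 0 0 0.856 0.234 0 0.1")

```text
t: 18.68
eef_pos: [0.4515, -0.1024, 0.1726]
tool_rot: [0.001, 0.804, -0.595, -0.002]
wrist_force: [0.3, -0.5, -3.3]
finger_gap: 0.271
```

send_rows(steps="0 0 0 0.2 0.05 0 0.1;0 0 0 0.4 0.11 0 0.1;0 0 0 0.6 0.16 0 0.1;0 0 0 0.75 0.2 0 0.1;0 0 0 0.856 0.234 0 0.1")

```text
t: 19.3
eef_pos: [0.4553, -0.2361, 0.1722]
tool_rot: [0.001, 0.804, -0.595, -0.003]
wrist_force: [-0.0, 1.1, -3.9]
finger_gap: 0.264
```

```bash
python3 go.py .462 -.365 .14 -72.95
```

```text
t 19.3 pos [ 0.4553 -0.2361  0.1722] F [-0.   1.1 -3.9] gap 0.264
turn/30 [ 0.009  0.005 -0.003] shift/.15 now [0.835 0.207 0.213] in final axes [0.835 0.209 0.214]
```

send_rows(steps="0.009 0.005 0 0.2 0.05 0 0.1;0.009 0.005 0 0.4 0.1 0 0.1;0.009 0.005 0 0.6 0.15 0 0.1;0.009 0.005 0 0.78 0.195 0.05 0.1;0.009 0.005 0 0.835 0.208 0.1 0.1")

```text
t: 19.92
eef_pos: [0.4618, -0.3662, 0.1559]
tool_rot: [-0.0, 0.803, -0.595, -0.0]
wrist_force: [0.1, 0.3, -3.0]
finger_gap: 0.263
```

```bash
python3 go.py .462 -.365 .128 -72.95
```

```text
t 19.93 pos [ 0.4618 -0.3662  0.1559] F [ 0.1  0.3 -3. ] gap 0.263
turn/30 [ 0.001  0.001 -0.005] shift/.15 now [-0.007 -0.004  0.186] in final axes [-0.008 -0.004  0.186]
```

send_rows(steps="0 0 -0.005 -0.008 -0.004 0.05 0.1;0 0 -0.005 -0.008 -0.004 0.1 0.1;0 0 -0.005 -0.008 -0.004 0.15 0.1;0 0 -0.005 -0.008 -0.004 0.185 0.1;0 0 -0.005 -0.008 -0.004 0.185 0.1")

```text
t: 20.55
eef_pos: [0.4619, -0.3645, 0.1278]
tool_rot: [-0.0, 0.804, -0.594, -0.001]
wrist_force: [1.4, 0.2, -3.4]
finger_gap: 0.269
```

```bash
python3 go.py .462 -.365 .1227 -72.95;  python3 -c "
from h import *
f=grab_frame('top');g=grab_frame('scene')
a=[cv2.resize(x,None,fx=4,fy=4,interpolation=cv2.INTER_CUBIC) for x in(f[160:270,380:480],g[130:240,190:290])]
cv2.imwrite('pics/c7.png',np.hstack(a)[:,:,::-1])"
```

```text
t 20.55 pos [ 0.4619 -0.3645  0.1278] F [ 1.4  0.2 -3.4] gap 0.269
turn/30 [0.002 0.003 0.001] shift/.15 now [0.004 0.    0.034] in final axes [0.004 0.    0.034]
```

View pics/c7.png

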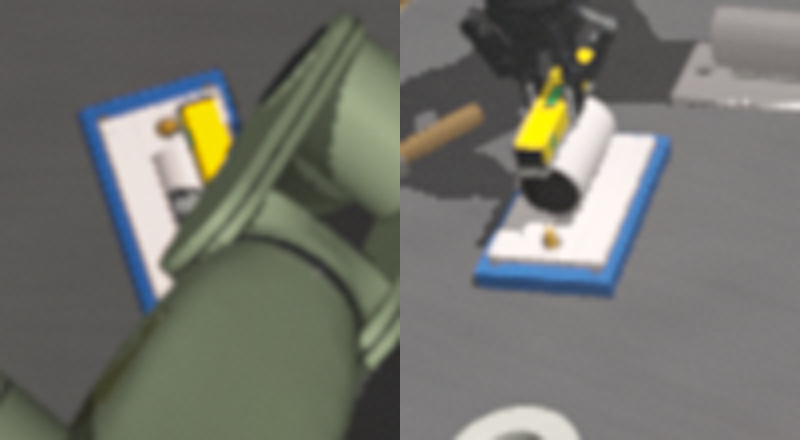

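The level is parallel to the pipe and just above its crest (scene crop: level end at (540,155), pipe end at (548,190)). Lowering.

send_rows(steps="0 0 0 0.004 0 0.01 0.1;0 0 0 0.004 0 0.02 0.1;0 0 0 0.004 0 0.03 0.1;0 0 0 0.004 0 0.036 0.1;0 0 0 0.004 0 0.036 0.1")

```text
t: 21.28
eef_pos: [0.4623, -0.3654, 0.1229]
tool_rot: [-0.0, 0.804, -0.594, -0.0]
wrist_force: [-0.4, 1.2, -3.1]
finger_gap: 0.266
```

send_rows(steps="0 0 0 0 0 0.002 0.1;0 0 0 0 0 0.004 0.1;0 0 0 0 0 0.006 0.1;0 0 0 0 0 0.008 0.1;0 0 0 0 0 0.008 0.1")

```text
t: 21.9
eef_pos: [0.4624, -0.3655, 0.1227]
tool_rot: [-0.0, 0.804, -0.594, 0.0]
wrist_force: [-0.8, 1.1, 5.8]
finger_gap: 0.267
```

send_rows(steps="0 0 0 -0.002 0 -0.003 0.1;0 0 0 -0.002 0 -0.003 0.1;0 0 0 -0.002 0 -0.003 0.28;0 0 0 -0.002 0 -0.003 0.32;0 0 0 -0.002 0 -0.003 0.36")

```text
t: 22.52
eef_pos: [0.4626, -0.3655, 0.1235]
tool_rot: [0.0, 0.804, -0.594, 0.001]
wrist_force: [-1.2, 1.1, 0.2]
finger_gap: 0.364
```

send_rows(steps="0 0 0 0 0 0 0.45;0 0 0 0 0 0 0.55;0 0 0 0 0 0 0.65;0 0 0 0 0 0 0.7;0 0 0 0 0 0 0.7")

```text
t: 23.15
eef_pos: [0.4626, -0.3654, 0.1235]
tool_rot: [-0.0, 0.804, -0.594, 0.001]
wrist_force: [0.4, 0.1, 0.1]
finger_gap: 0.698
```

send_rows(steps="0 0 0 0 0 -0.05 0.7;0 0 0 0 0 -0.15 0.7;0 0 0 0 0 -0.35 0.7;0 0 0 0 0 -0.6 0.7;0 0 0 0 0 -0.8 0.7")

```text
t: 23.78
eef_pos: [0.4628, -0.3656, 0.2464]
tool_rot: [0.0, 0.804, -0.594, 0.002]
wrist_force: [-0.4, -1.2, 0.1]
finger_gap: 0.7
```

send_rows(steps="0 0 0 -0.3 0 0 0.7;0 0 0 -0.6 0 0 0.7;0 0 0 -1 0 0 0.7;0 0 0 -1 0 0 0.7;0 0 0 -1 0 0 0.7")

```text
t: 24.4
eef_pos: [0.4194, -0.2227, 0.2472]
tool_rot: [0.0, 0.804, -0.594, 0.004]
wrist_force: [-0.4, 0.0, 0.4]
finger_gap: 0.7
```

```bash
python3 -c "
from h import *
f=grab_frame('top');g=grab_frame('scene')
a=[cv2.resize(x,None,fx=4,fy=4,interpolation=cv2.INTER_CUBIC) for x in(f[160:270,380:480],g[130:240,190:290])]
cv2.imwrite('pics/c8.png',np.hstack(a)[:,:,::-1])"
```

View pics/c8.png

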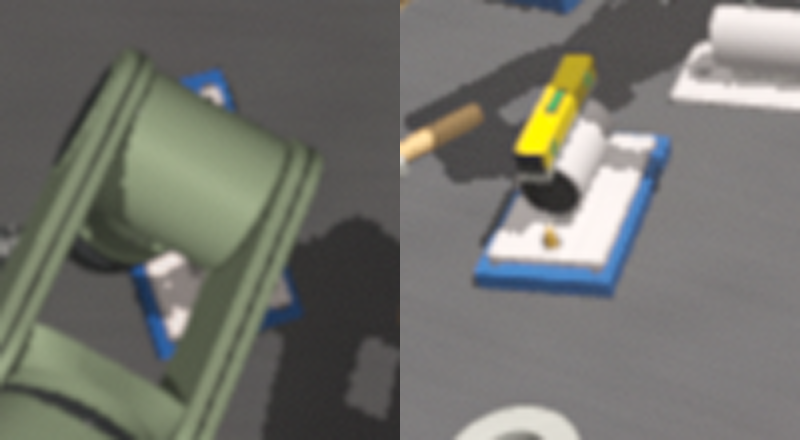

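The level stands on the crest (scene crop, end at (535,160), vial at (560,100)), untouched. A final stillness check, then I hand in.

send_rows(steps="0 0 0 0 0 0 0.7;0 0 0 0 0 0 0.7;0 0 0 0 0 0 0.7;0 0 0 0 0 0 0.7;0 0 0 0 0 0 0.7")

```text
t: 25.12
eef_pos: [0.4195, -0.2233, 0.2465]
tool_rot: [0.0, 0.804, -0.595, 0.003]
wrist_force: [0.0, 1.0, -0.5]
finger_gap: 0.7
```

```bash
python3 -c "
from h import *
def c(F):
    h=cv2.cvtColor(F[130:190,210:250],cv2.COLOR_RGB2HSV);m=(h[...,0]>20)&(h[...,0]<35)&(h[...,1]>150)
    y,x=np.where(m);r=cv2.minAreaRect(np.c_[x,y].astype(np.float32));return len(x),x.mean().round(2),y.mean().round(2),round(r[2],1)
p=cv2.imread('pics/c8.png')[:,400:,::-1];print(c(np.pad(cv2.resize(p,(100,110),interpolation=cv2.INTER_AREA),((130,0),(190,0),(0,0)))))
print(c(grab_frame('scene')));env.get_obs();print(env.sign_off())"
```

```text
(219, np.float64(18.28), np.float64(27.0), 28.3)
(220, np.float64(18.33), np.float64(27.12), 13.4)
the job is handed in; nothing more can be done
None
```

The shoe is seated on the jig and the spirit level is balanced on its pipe. I handed the job in at about 25 s of the 72 s allowed; sign-off gives no verdict.

- **Shoe:** I took the look-alike farthest from the base (0.54 m, against 0.36 and 0.37 m). I lowered it slowly over both pins until the jig pushed back at about seat height, then let go. A picture afterwards showed both pins up through the holes and the plate flush.
- **Level:** I gripped it at mid-length, set it on the crest line at the expected height, unloaded it, opened the jaws and withdrew. The last picture showed it standing alone on the pipe.
- **Last check:** about 0.7 s later the level's image centre had moved only about 0.1 px. The fitted box angle in that check disagreed (28.3° against 13.4°). I put this down to comparing a resized crop with a raw frame, since area and centre matched, but I didn't check it further.
- **Not checked:** I did not measure the bystanders after the run. No unexpected contact force appeared in the readings at the end of each move.

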